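Ready the counting scale: switch on, tare the tray, set to count pieces

TASK

Get the counting scale ready for the next batch: switch it on by pressing the raised far half of its rocker right in, then tare off the empty tray with the wide key, then press the round key to set it to counting pieces. A push with the closed fingertips is all it takes: press each key fully down and let it come up again before you go on, press no other key, and none before the scale is on. Do not touch the tray or the pan it stands on, and leave the vials and the other things around the scale where they are.

Things in the scene. Friction and masses are not known exactly. Their poses are not given: they have to be found in the camera images.
- scale: Bench counting scale, 340 (x) x 320 (y) mm, fixed on the table. Origin: centre of its underside; x from its front edge (robot's side) to its back, y to the operator's left. Console rises 12 deg to the back, 42 mm high at the edge. Row of controls 42 mm behind the edge, left to right: round key (y +115), 2 square keys (+65, +15), wide key (-45), rocker (-115). Flat display 50 mm behind the row.
- rocker_on (a point): Point to press on the black power rocker (right end of the row): on its far half's face, 12 mm from the pivot; moves with the rocker. Rocker 32 mm front to back, 24 wide: two 16 mm faces at 18 deg; pivot line 6 mm proud of the console, along the scale's y; bezel 42 x 32, 3 mm high. Off: far half raised, its end 11 mm proud. On: far face parallel to the console. When off, axes as tare_top.
- power_rocker (a joint): Power rocker angle, rad: 0 off, 0.314 on. Stiff pivot: it takes 3 to 4 N at the point above and stays where it is left, so press it right over.
- tare_top (a point): Centre of the top of the wide (tare) key, 38 (y) x 20 mm, next to the rocker; at rest the top is 8 mm proud of the console. Axes: x up the slope, y to the operator's left, z outward, square to the console (12 deg from vertical, leaning to the operator). The nearest square key's edge is 50 mm away, the rocker's bezel 54 mm.
- tare_key (a joint): Travel of the wide key, m: 0 up, 0.004 fully down. It moves square to the console; the spring takes 1.6 N to start and 4.8 N to be fully down, and brings it up again.
- count_top (a point): Centre of the top of the round (count pieces) key, 22 mm in diameter, at the left end of the row. Height and axes as for the wide key. The next key's edge is 40 mm from this point.
- count_key (a joint): Travel of the round key, m: 0 up, 0.004 fully down, same spring as the wide key.
- zero_key (a joint): Travel of the square key beside the round one (20 x 20 mm), m; 0 up. Not to be pressed.
- print_key (a joint): Travel of the square key beside the wide one (20 x 20 mm), m; 0 up. Not to be pressed.
- pan: Stainless pan of the scale, 222 x 302 mm, 11 mm thick, its top 88 mm above the table; fixed to the scale. Origin: centre of its underside. Its front edge is 80 mm behind the row of keys. Not to be touched.
- tray: Empty green plastic tray, 179 x 259 mm over its rim, 48 mm high, loose on the pan, its front rim about 95 to 120 mm behind the row of keys, its rim 136 mm above the table. Origin: centre of its underside. Not to be touched.
- vial_a: Loose capped vial, 29 mm in diameter, 64 mm high, upright on the table near the scale: two stand in front of the console, one to the right of the scale, which one where varies. Origin: centre of its underside.
- vial_b: Loose capped vial, 29 mm in diameter, 64 mm high, upright on the table near the scale: two stand in front of the console, one to the right of the scale, which one where varies. Origin: centre of its underside.
- vial_c: Loose capped vial, 29 mm in diameter, 64 mm high, upright on the table near the scale: two stand in front of the console, one to the right of the scale, which one where varies. Origin: centre of its underside.
- label_roll: Loose paper roll lying flat on the table left of the scale, 80 mm in diameter, 40 mm high. Origin: centre of its underside.
- marker: Loose marker pen lying on the table at the front left, 130 mm long, 19 mm thick. Origin: under its middle.
- tub: Loose white open tub on the table at the front right, 90 mm in diameter, 50 mm high. Origin: centre of its underside.

How it is judged:
On the way, in this order (a step that is already met when the one before it is completed fails the run):
1. the rocker is pressed over to on (value of joint power_rocker above 0.25 rad), for 0.1 s.
2. the wide tare key is fully down, the round key up (value of joint power_rocker above 0.25 rad and value of joint tare_key above 0.003 m and value of joint count_key below 0.001 m), for 0.05 s.
3. the tare key has come up again (value of joint each of tare_key, count_key below 0.001 m), for 0.05 s.
4. the round key is fully down, the tare key up (value of joint power_rocker above 0.25 rad and value of joint count_key above 0.003 m and value of joint tare_key below 0.001 m), for 0.05 s.
At the end, for the whole second after the job is handed in: The rocker is on (over 0.25 of 0.314 rad), all four keys are up (within 1 mm), the tray stands on the pan within 5 mm of where it was and at rest, and the vials, roll, marker and tub are within 20 mm of where they were (all of step 3 and value of joint power_rocker above 0.25 rad and value of joint each of zero_key, print_key below 0.001 m and distance of tray from where it was at the start of the episode below 0.005 m and linear speed of tray below 0.02 m/s and distance of each of vial_a, vial_b, vial_c, label_roll, marker, tub from where it was at the start of the episode below 0.02 m); the robot touches nothing.
It fails at once if a key other than the wide and the round one is pressed (2 mm) (value of joint any of zero_key, print_key above 0.002 m).
It fails at once if the wide or the round key is pressed (2 mm) while the scale is off (value of joint power_rocker below 0.15 rad and value of joint any of tare_key, count_key above 0.002 m).
It fails at once if the robot touches the tray or the pan (contact force between any of the arm, the fingers and tray above 0.5 N or contact force between any of the arm, the fingers and pan above 0.5 N).
It fails at once if a vial, the roll, the marker or the tub is lifted, carried or pushed away (20 mm) (distance of any of vial_a, vial_b, vial_c, label_roll, marker, tub from where it was at the start of the episode above 0.02 m).
It also fails if it takes over 40 s, if anything falls off the work surface, if the arm or the gripper's body presses on something with over 40 N, if the wrist force passes 120 N, or if a joint passes its speed limit or range.

ROBOT

A 6-joint arm with a two-finger parallel gripper is mounted at the origin on the work surface. World frame = base frame: x ahead of the robot, y to its left, z up, the work surface at z = 0. Lengths are in m, angles in rad, forces in N, time in s.
With the tool pointing down it reaches from about 0.325 to 0.9 m from the base axis. Payload 6.1 kg.
Tool frame: the origin (TCP) lies on the front face of the gripper's body, between the roots of the fingers; the fingertips stand 70 mm ahead of it and the grasp point (between the pads) lies 51 mm ahead of it; z points along the fingers, y is the direction in which the jaws open and shut (so a half turn about z gives the same grasp; the last joint's range is limited). The gripper opens to 87 mm and grips with 3 to 60 N. Pads are 19 mm wide; open, the fingers measure 117 mm over their backs; the gripper's body (75 mm by 190 mm) begins 51 mm behind the grasp point.
Start: joints at [-1.308, 0.22, 1.526, -0, 1.395, -0.126], TCP at [0.237, -0.578, 0.292] pointing down, gripper open.
Joint ranges: [-2.98, 2.98], [-0.91, 2.08], [0.09, 2.57], [-1.24, 4.39], [0.2, 2.65], [-2.68, 2.68]. Speed limits (rad/s): [2.57, 2.57, 3.01, 3.14, 3.14, 3.14].

INTERFACE

Orientations are given as a unit quaternion [w, x, y, z].
In Python, from station import robot gives the robot as it stands.
- The arm moves only by the tool apply_moves, never from a script. Its argument "plan" is a list that holds one entry, the list of rows, each a list of 7 numbers: the turn, a rotation vector about the world's x, y, z in rad, then the shift along the world's x, y, z in mm, then the finger opening in mm, from 0 to 87. In form: [[[rx, ry, rz, tx, ty, tz, jaw], ...]]. A call has 1 to 5 rows; each row shifts and turns the commanded pose from where the row before left it; what a row does not reach is not made up. A row lasts 1/10 s, in which the tool goes at most 50 mm and 8.59 degrees, less where a joint would pass 70% of its speed; a pose out of reach is approached as far as the arm can. A call with a gripper value outside its range is refused whole. The fingers move at their own pace and stop on an object; the grip force is fixed at half the most. Time passes only in rows, so rows that do not move let the fingers close. It gives the time, the measured TCP pose, the force and the opening at its end, in the units of the state.
- robot.sense(): the state, without advancing time (a new reading comes with each control period).
- robot.grab_frame(name): name is "scene" or "top" or "wrist"; returns (picture, depth): 420x560x3 uint8, red, green, blue; 420x560 float32, m along the optical axis (not along the pixel's ray), 0 where there is no reading.
- robot.camera_params(name): a dict with "fov_y" (degrees; the focal length in pixels is half the picture's height over the tangent of half this angle, whatever the lens; pixels are square), "cx", "cy" (the principal point, pixels), "camera_from_world" (4x4, takes a point from world to camera coordinates). Camera axes: x right, y down, z forward; pixel columns grow to the right and rows downward; lengths in m; the calibration is good to about 2 mm. A picture is of the moment at which its call begins: read the wrist's pose just before it. camera_params takes no time and is no camera call; for the wrist camera it gives the pose at the moment of the call.
- robot.sign_off(): hands the job in, once; it reports no verdict.
Trained networks look in the newest picture that a camera, given by its name, has taken for a name from the list of things; names that differ only in an ending like _2 or _b are one class to them, and where a whole thing is asked for, a point or a joint stands for the part that bears it (a point fixed in the world has none). Each returns a list of dicts, best first, with "conf" (0 to 1); they miss things now and then, are a little off and sometimes report something else, mostly with a low value. They report only what shows in the picture. A call takes as long as a camera call.
- robot.trace(camera, name): "mask" (420x560 bool, what is visible of it) and "pixel" ([column, row] in pixels, amid what is visible of it).
The state is a dict: "t": time; "joint_pos": joint angles; "joint_velocities": joint speeds; "effort": joint torques, N m; "eef_pos": TCP position; "tool_rot": TCP orientation; "contact_force": force on the tool from outside, world axes, zero at the start; "wrist_torque": the same for the moment, N m; "finger_gap": finger opening in m.
Only numpy, scipy, OpenCV 4.12 (cv2) and the standard library are available. Lean on these libraries where they do the work, as an engineer would, in place of code of your own. Each camera call takes 0.05 s, during which the arm holds its last target.

## Working session

There is one attempt and no reset: what is moved stays moved. The work goes in short steps, Python scripts to look and compute and a tool call to move; the robot and the scene stay as the last step left them, time stands still between calls to the robot, and variables do not carry over. Pictures are saved under pics/ and viewed, and the job is handed in when it is done.

Besides the shell and the picture viewer there is one more tool, called by a JSON object that holds its "api" and its "payload". apply_moves: Moves the arm, as the interface text tells. Its arguments: {"type":"object","properties":{"plan":{"type":"array"}},"required":["plan"]}

```bash
mkdir -p pics; ls; python3 - <<'E'
from station import robot
import cv2
s=robot.sense();print(s)
for n in("scene","top"):
    p,d=robot.grab_frame(n);cv2.imwrite(f"pics/{n}0.png",p[:,:,::-1]);import numpy as np;np.save(f"{n}0.npy",d)
    print(n,robot.camera_params(n))
    for k in ("rocker_on","tare_top","count_top","scale"):
        for r in robot.trace(n,k)[:3]: print(k,round(r["conf"],2),r["pixel"],r["mask"].sum())
E
```

```text
pics
{'t': 0.0, 'joint_pos': array([-1.30809892e+00,  2.21237615e-01,  1.52760469e+00, -1.31951083e-05,
        1.39468275e+00, -1.26087324e-01]), 'joint_velocities': array([-0.00030827, -0.00019987, -0.00106936,  0.00193521, -0.000366  ,
        0.00049615]), 'effort': array([ 1.02471365e-04, -4.94614506e+01, -3.87378180e+01,  6.99439435e-02,
        5.74125268e-02, -1.61475427e-04]), 'eef_pos': array([ 0.23678984, -0.5778888 ,  0.2911334 ]), 'tool_rot': array([-9.63503099e-04,  9.81164545e-01,  1.93171430e-01, -7.24242228e-05]), 'contact_force': array([-0.27590757,  0.07387006,  0.39869669]), 'wrist_torque': array([ 0.00565518,  0.03948598, -0.0074655 ]), 'finger_gap': 0.08714244899986272}
scene {'fov_y': 51.91807906931435, 'cx': 282.3616052781488, 'cy': 206.82029368788704, 'camera_from_world': array([[ 0.57708444,  0.81652594,  0.01609177, -0.35603205],
       [ 0.65752487, -0.45284241, -0.60215844, -0.32557498],
       [-0.48439095,  0.35807701, -0.79821442,  1.21498736],
       [ 0.        ,  0.        ,  0.        ,  1.        ]])}
rocker_on 0.68 [228.1, 198.9] 155
rocker_on 0.28 [201.0, 266.9] 370
tare_top 0.47 [255.6, 189.9] 133
count_top 0.59 [320.1, 164.9] 53
scale 0.91 [265.6, 259.5] 11603
top {'fov_y': 42.86150930486431, 'cx': 284.7822879226798, 'cy': 203.71802876276124, 'camera_from_world': array([[-0.02479422, -0.99964814,  0.00942603,  0.04418068],
       [-0.997245  ,  0.02407302, -0.07016335,  0.5791218 ],
       [ 0.06991175, -0.01113971, -0.99749098,  1.41964993],
       [ 0.        ,  0.        ,  0.        ,  1.        ]])}
rocker_on 0.51 [320.3, 233.3] 100
tare_top 0.46 [294.4, 235.5] 100
count_top 0.55 [230.5, 230.2] 51
scale 0.68 [276.9, 216.0] 8666
```

```bash
python3 - <<'E'
import cv2
a=cv2.imread("pics/scene0.png");b=cv2.imread("pics/top0.png")
cv2.imwrite("pics/s1.png",cv2.resize(a[120:370,120:420],None,fx=2.5,fy=2.4,interpolation=cv2.INTER_CUBIC))
cv2.imwrite("pics/t1.png",cv2.resize(b[90:310,170:400],None,fx=2.7,fy=2.7,interpolation=cv2.INTER_CUBIC))
E
```

```text
(no output)
```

View pics/s1.png

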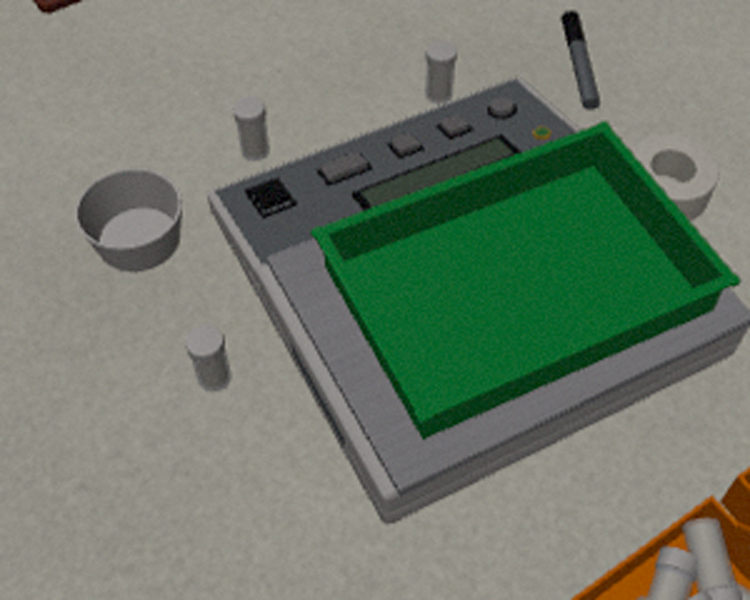

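View pics/t1.png

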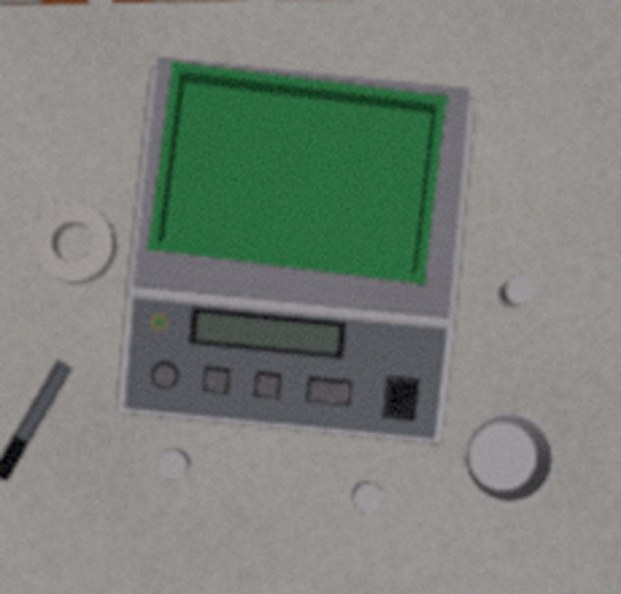

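```bash
cat > h.py <<'E'
import numpy as np
from scipy.spatial.transform import Rotation as R
def proj(c,P):
    P=np.atleast_2d(P);M=c["camera_from_world"];q=P@M[:3,:3].T+M[:3,3]
    f=210/np.tan(np.radians(c["fov_y"]/2));return np.c_[f*q[:,0]/q[:,2]+c["cx"],f*q[:,1]/q[:,2]+c["cy"]]
A=np.radians(12)
def con(y,s,h): # s: horizontal distance behind edge, then h proud
    return np.array([-.17+s-h*np.sin(A), y, .042+s*np.tan(A)+h*np.cos(A)])
def wpose(p,P): # p=x,y,yaw
    c,s=np.cos(p[2]),np.sin(p[2]);P=np.atleast_2d(P)
    return np.c_[p[0]+c*P[:,0]-s*P[:,1],p[1]+s*P[:,0]+c*P[:,1],P[:,2]]
E
python3 - <<'E'
from station import robot
from h import *
from scipy.optimize import least_squares
names={"count_top":(.115,8),"zero_key":(.065,6),"print_key":(.015,6),"tare_top":(-.045,8),"power_rocker":(-.115,3)}
obs=[]
cams={n:robot.camera_params(n) for n in("scene","top")}
D={"scene":np.load("scene0.npy"),"top":np.load("top0.npy")}
for n in cams:
    robot.grab_frame(n)
    for k,(y,h) in names.items():
        for r in robot.trace(n,k)[:2]:
            v,u=np.nonzero(r["mask"]);print(n,k,round(r["conf"],2),np.round(r["pixel"],1),u.mean().round(1),v.mean().round(1),len(u))
            if r["conf"]>.3: obs.append((n,k,con(y,.042,h/1000 if k!="power_rocker" else .005),np.array([u.mean(),v.mean()])))
def f(p): return np.concatenate([(proj(cams[n],wpose(p,P))[0]-z) for n,k,P,z in obs])
for sel in("scene","top",None):
    o=obs
    obs_=[x for x in obs if sel is None or x[0]==sel]
    g=lambda p:np.concatenate([(proj(cams[n],wpose(p,P))[0]-z) for n,k,P,z in obs_])
    r=least_squares(g,[.6,0,0],loss="soft_l1");print(sel,r.x,r.cost)
    rr=g(r.x).reshape(-1,2)
    for x,e in zip(obs_,rr):print(x[0],x[1],e.round(2))
E
```

```text
scene count_top 0.54 [318.6 165.5] 320.5 163.6 67
scene count_top 0.54 [227.3 202.2] 228.0 200.2 141
scene zero_key 0.48 [302.4 172.4] 301.5 171.4 71
scene tare_top 0.67 [253.5 191.4] 256.7 189.0 126
scene tare_top 0.51 [227.2 203.4] 227.6 200.5 115
top count_top 0.64 [358.5 259.5] 357.9 258.6 944
top count_top 0.4 [230.6 226.3] 230.3 228.5 56
top zero_key 0.39 [251.  229.1] 249.6 230.4 58
top print_key 0.56 [271.5 234.5] 268.9 231.9 71
top tare_top 0.62 [294.7 236.6] 290.9 234.4 113
top tare_top 0.62 [279.5 152.5] 279.6 153.3 7285
top power_rocker 0.66 [319.3 235.6] 317.9 237.0 107
scene [ 0.63501673  0.04081968 -0.11809155] 164.9144372653927
scene count_top [-1.05  0.77]
scene count_top [ 91.42 -35.86]
scene zero_key [-1.17  1.36]
scene tare_top [-0.62  0.8 ]
scene tare_top [ 28.47 -10.68]
top [ 0.63102245  0.04582255 -0.10879619] 246.57735009173427
top count_top [-127.61  -29.57]
top count_top [-0.03  0.53]
top zero_key [-0.18  0.1 ]
top print_key [-0.4   0.21]
top tare_top [ 0.45 -0.19]
top tare_top [11.83 80.87]
top power_rocker [ 0.18 -0.75]
None [ 0.63211051  0.0438917  -0.11511233] 414.44000213314416
scene count_top [-1.01 -0.61]
scene count_top [ 91.47 -37.25]
scene zero_key [-1.04 -0.02]
scene tare_top [-0.3  -0.58]
scene tare_top [ 28.79 -12.05]
top count_top [-127.16  -30.31]
top count_top [ 0.42 -0.21]
top zero_key [ 0.25 -0.52]
top print_key [ 0.02 -0.29]
top tare_top [ 0.86 -0.54]
top tare_top [12.23 80.51]
top power_rocker [ 0.57 -0.94]
```

```bash
cat >> h.py <<'E'
Y=dict(rocker=-.115,tare=-.045,count=.115)
def targets(p):
    # tool rotation: z=-normal, y along scale y (sign chosen)
    Rz=R.from_euler("z",p[2]); n=Rz.apply([-np.sin(A),0,np.cos(A)]); yy=Rz.apply([0,1,0])
    return n,yy
E
python3 - <<'E'
from station import robot
from h import *
from scipy.optimize import least_squares
cams={n:robot.camera_params(n) for n in("scene","top")}
O=[("scene",.115,8,320.5,163.6),("scene",.065,7,301.5,171.4),("scene",-.045,7,256.7,189),("scene",-.115,5,228,200.3),
("top",.115,8,230.5,228.7),("top",.065,8,250,230.4),("top",.015,8,269,232),("top",-.045,8,291.3,234.4),("top",-.115,5,318,237)]
g=lambda p:np.concatenate([(proj(cams[n],wpose(p,con(y,.042,h/1000)))[0]-(u,v)) for n,y,h,u,v in O])
r=least_squares(g,[.6,0,0]);p=r.x;print(p,g(p).reshape(-1,2).round(2));np.save("p.npy",p)
n,yy=targets(p)
s=robot.sense();Rt=R.from_quat(np.roll(s["tool_rot"],-1));print(Rt.as_matrix().round(3))
for k,sh in dict(rocker=.012,tare=0,count=0).items():
    P=wpose(p,con(Y[k],.042+sh*np.cos(A),.008))[0];print(k,P.round(4))
for sg in(1,-1):
    T=np.c_[np.cross(sg*yy,-n),sg*yy,-n];print(sg,(R.from_matrix(T)*Rt.inv()).as_rotvec())
print(robot.camera_params("wrist"))
E
```

```text
[ 0.6316813   0.04348852 -0.12694674] [[-0.41 -0.54]
 [-0.55 -0.47]
 [ 0.   -0.71]
 [-0.93  0.38]
 [-0.17 -0.83]
 [-0.6  -0.57]
 [-0.53 -0.21]
 [ 0.05 -0.25]
 [-0.01 -0.34]]
[[ 0.925  0.379  0.   ]
 [ 0.379 -0.925 -0.   ]
 [ 0.     0.    -1.   ]]
rocker [ 0.5001 -0.0557  0.0612]
tare [0.4974 0.0153 0.0588]
count [0.5176 0.174  0.0588]
1 [-0.28166378 -0.03704957  2.61335798]
-1 [ 0.02766994 -0.20993918 -0.51381943]
{'fov_y': 61.18704175283937, 'cx': 283.3931027459407, 'cy': 209.82679473919674, 'camera_from_world': array([[ 0.37959432, -0.92515241,  0.00108593, -0.6249777 ],
       [-0.88567502, -0.36305684,  0.28942959, -0.03512001],
       [-0.26737223, -0.11082761, -0.95719869,  0.39016517],
       [ 0.        ,  0.        ,  0.        ,  1.        ]])}
```

{"api": "apply_moves", "payload": {"plan": [[[0.0055,-0.042,-0.1028,14,40,2,0],[0.0055,-0.042,-0.1028,14,40,2,0],[0.0055,-0.042,-0.1028,14,40,2,0],[0.0055,-0.042,-0.1028,14,40,2,0],[0.0055,-0.042,-0.1028,14,40,2,0]]]}}

```text
t: 1.6
eef_pos: [0.3072, -0.3769, 0.3023]
tool_rot: [0.007, 0.992, -0.066, 0.105]
contact_force: [0.9, 1.1, 0.9]
finger_gap: 0.055
```

{"api": "apply_moves", "payload": {"plan": [[[0,0,0,14,40,0,0],[0,0,0,14,40,0,0],[0,0,0,14,40,0,0],[0,0,0,14,40,0,0],[0,0,0,14,40,0,0]]]}}

```text
t: 2.1
eef_pos: [0.3771, -0.1769, 0.3026]
tool_rot: [0.007, 0.992, -0.063, 0.105]
contact_force: [0.5, -0.1, -0.4]
finger_gap: 0.0153
```

{"api": "apply_moves", "payload": {"plan": [[[0,0,0,14,40,0,0],[0,0,0,14,40,0,0],[0,0,0,14,40,0,0],[0,0,0,14,40,0,0],[0,0,0,0,0,0,0]]]}}

```text
t: 2.6
eef_pos: [0.4336, -0.0136, 0.3026]
tool_rot: [0.006, 0.993, -0.059, 0.105]
contact_force: [0.1, -0.5, 0.2]
finger_gap: 0.0006
```

```bash
python3 - <<'E'
from station import robot
from h import *
import cv2
s=robot.sense();print(s["t"],s["eef_pos"],s["contact_force"],s["joint_pos"],s["finger_gap"])
c=robot.camera_params("wrist");p,d=robot.grab_frame("wrist")
im=p[:,:,::-1].copy();cv2.imwrite("pics/w1raw.png",im)
pp=np.load("p.npy")
pts=[wpose(pp,con(y,.042,h))[0] for y,h in((.115,.008),(.065,.008),(.015,.008),(-.045,.008),(-.115,.006))]+[wpose(pp,con(-.115,.042+.012*np.cos(A),.0098))[0]]
for q in proj(c,np.array(pts)):cv2.drawMarker(im,tuple(int(round(v)) for v in q),(0,0,255),0,9,1);print(q.round(1))
im=cv2.resize(im,(800,600));cv2.imwrite("pics/w1.png",im)
E
```

```text
2.6 [ 0.43362338 -0.01359695  0.30259192] [ 0.06093043 -0.51746902  0.23291915] [-0.22912786 -0.42274446  2.11231241  0.02572063  1.24314957  1.4556031 ] 0.0006015082038023844
[ 84.2 177.5]
[135.1 177.9]
[185.9 178.3]
[247.  178.8]
[318. 179.]
[318.8 167.6]
```

View pics/w1.png

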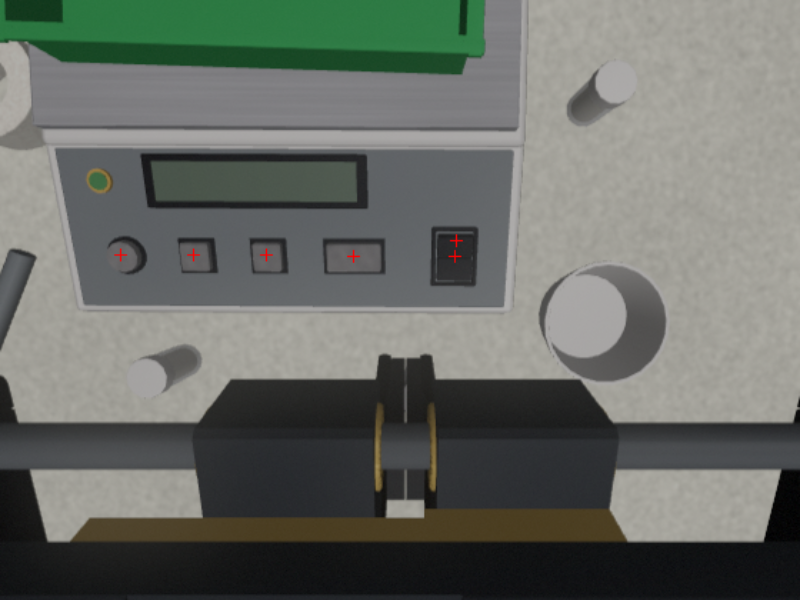

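```bash
cat > t.py <<'E'
from station import robot
from h import *
s=robot.sense();p=np.load("p.npy");n,yy=targets(p)
Rt=R.from_quat(np.roll(s["tool_rot"],-1));T=np.c_[np.cross(-yy,-n),-yy,-n]
print("t",s["t"],"turn",(R.from_matrix(T)*Rt.inv()).as_rotvec().round(4),"F.n",(s["contact_force"]@n).round(2),s["contact_force"].round(2))
tip=s["eef_pos"]+.07*Rt.apply([0,0,1])
print("n mm",(n).round(3))
for k,sh in dict(rocker=.012,tare=0,count=0).items():
    P=wpose(p,con(Y[k],.042+sh*np.cos(A),0))[0]; d=tip-P
    ex=np.cross(yy,n)
    print(k,"tip rel x,y,h mm:",(1000*np.array([d@ex,d@yy,d@n])).round(1), "move to h=30:",(1000*(P+.03*n+.07*n-s["eef_pos"])).round(1))
E
python3 t.py
```

```text
t 2.65 turn [ 0.      0.0002 -0.0061] F.n -0.01 [ 0.95 -0.8   0.22]
n mm [-0.206  0.026  0.978]
rocker tip rel x,y,h mm: [-19.8  31.2 188.7] move to h=30: [  48.   -37.5 -151.2]
tare tip rel x,y,h mm: [ -7.8 -38.8 188.7] move to h=30: [  45.2   33.4 -153.6]
count tip rel x,y,h mm: [  -7.8 -198.8  188.7] move to h=30: [  65.5  192.1 -153.6]
```

{"api": "apply_moves", "payload": {"plan": [[[0,0,-0.006,12,-9.5,-37,0],[0,0,0,12,-9,-38,0],[0,0,0,12,-9.5,-38,0],[0,0,0,12,-9.5,-38,0],[0,0,0,0,0,0,0]]]}}

```text
t: 3.15
eef_pos: [0.4773, -0.0571, 0.1448]
tool_rot: [0.006, 0.993, -0.068, 0.098]
contact_force: [-1.2, 0.7, -0.5]
finger_gap: 0.0001
```

```bash
python3 t.py; python3 - <<'E'
from station import robot
import cv2
for n in("scene","wrist"):
    p,d=robot.grab_frame(n);im=p[:,:,::-1]
    if n=="scene": im=im[120:270,160:360]
    cv2.imwrite(f"pics/{n}2.png",cv2.resize(im,(800,600),interpolation=cv2.INTER_CUBIC))
E
```

```text
t 3.15 turn [-0.0028 -0.0118  0.0091] F.n -0.2 [-1.18  0.68 -0.47]
n mm [-0.206  0.026  0.978]
rocker tip rel x,y,h mm: [-5.5 -4.3 24.4] move to h=30: [3.9 3.8 6.4]
tare tip rel x,y,h mm: [  6.5 -74.3  24.4] move to h=30: [ 1.1 74.8  4. ]
count tip rel x,y,h mm: [   6.5 -234.3   24.4] move to h=30: [ 21.4 233.5   4. ]
```

View pics/scene2.png

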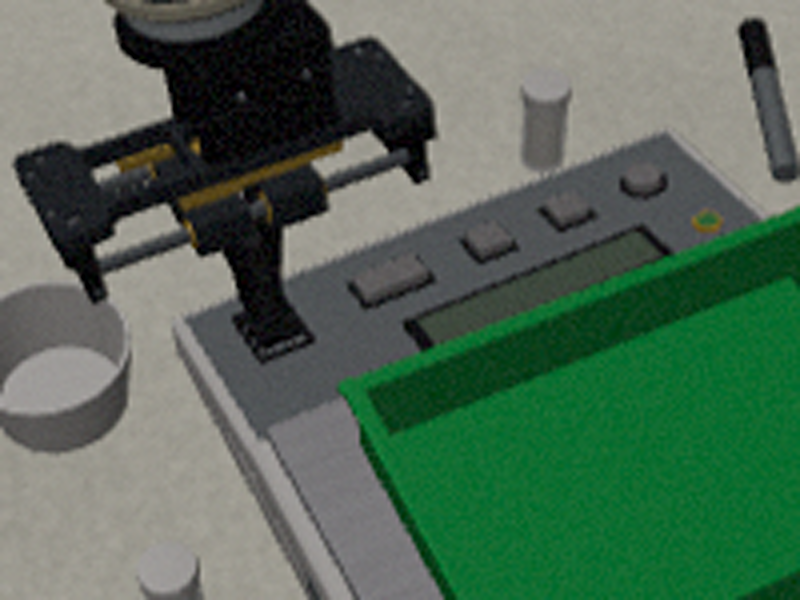

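View pics/wrist2.png

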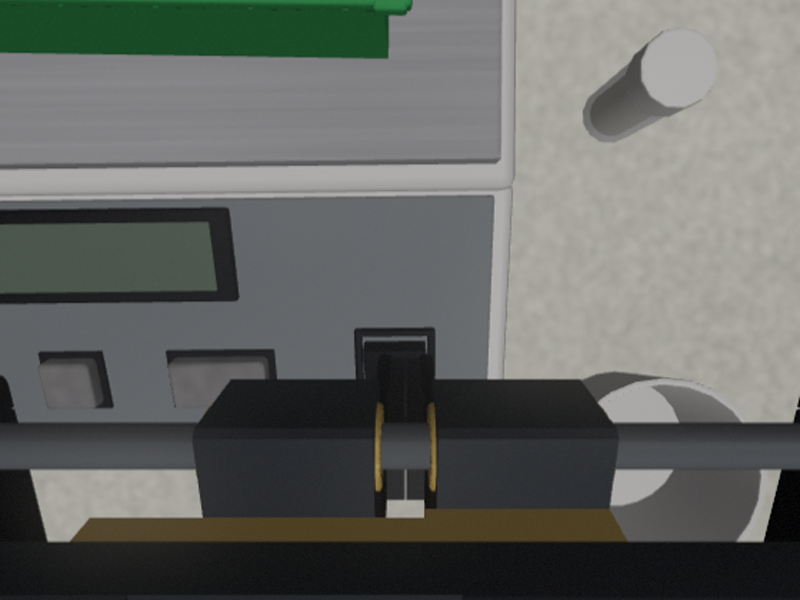

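```bash
python3 t.py
```

```text
t 3.25 turn [-0.0006 -0.0029  0.0084] F.n 0.03 [ 0.48 -0.56  0.14]
n mm [-0.206  0.026  0.978]
rocker tip rel x,y,h mm: [-1.  -3.9 29.5] move to h=30: [1.1 3.7 0.7]
tare tip rel x,y,h mm: [ 11.  -73.9  29.5] move to h=30: [-1.7 74.6 -1.8]
count tip rel x,y,h mm: [  11.  -233.9   29.5] move to h=30: [ 18.6 233.3  -1.8]
```

{"api": "apply_moves", "payload": {"plan": [[[0,0,0.008,2.7,3.3,-8,0],[0,0,0,1.7,0,-7.8,0],[0,0,0,0,0,0,0],[0,0,0,0,0,0,0]]]}}

```text
t: 3.65
eef_pos: [0.4856, -0.0524, 0.1361]
tool_rot: [0.007, 0.993, -0.062, 0.105]
contact_force: [0.4, -0.5, -0.2]
finger_gap: 0.0005
```

```bash
python3 t.py
```

```text
t 3.65 turn [ 0.0005  0.0011 -0.0024] F.n -0.27 [ 0.37 -0.48 -0.19]
n mm [-0.206  0.026  0.978]
rocker tip rel x,y,h mm: [ 1.1  1.4 14.4] move to h=30: [-4.4 -0.9 15.1]
tare tip rel x,y,h mm: [ 13.1 -68.6  14.4] move to h=30: [-7.2 70.1 12.6]
count tip rel x,y,h mm: [  13.1 -228.6   14.4] move to h=30: [ 13.1 228.8  12.6]
```

{"api": "apply_moves", "payload": {"plan": [[[0,0,0,0.4,-1,-2,0],[0,0,0,0.4,0,-2,0],[0,0,0,0.4,0,-2,0],[0,0,0,0.3,0,-1.5,0],[0,0,0,0,0,0,0]]]}}

```text
t: 4.15
eef_pos: [0.4875, -0.0538, 0.1284]
tool_rot: [0.007, 0.992, -0.062, 0.105]
contact_force: [1.7, 0.7, 4.1]
finger_gap: 0.0003
```

```bash
python3 t.py|head -3
```

```text
t 4.15 turn [ 0.0006  0.0015 -0.0017] F.n 3.67 [1.75 0.74 4.1 ]
n mm [-0.206  0.026  0.978]
rocker tip rel x,y,h mm: [1.6 0.3 6.3] move to h=30: [-6.3  0.5 22.8]
```

{"api": "apply_moves", "payload": {"plan": [[[0,0,0,0.2,0,-1,0],[0,0,0,0,0,0,0]]]}}

```text
t: 4.35
eef_pos: [0.4877, -0.0538, 0.1283]
tool_rot: [0.007, 0.993, -0.062, 0.105]
contact_force: [-4.1, 1.4, 13.1]
finger_gap: 0.0002
```

{"api": "apply_moves", "payload": {"plan": [[[0,0,0,0.2,0,-1,0],[0,0,0,0,0,0,0]]]}}

```text
t: 4.55
eef_pos: [0.4878, -0.0538, 0.1281]
tool_rot: [0.007, 0.993, -0.062, 0.105]
contact_force: [-10.4, 1.7, 24.1]
finger_gap: 0.0005
```

```bash
python3 t.py|head -3
```

```text
t 4.55 turn [ 0.0007  0.0005 -0.0024] F.n 25.81 [-10.45   1.66  24.14]
n mm [-0.206  0.026  0.978]
rocker tip rel x,y,h mm: [1.8 0.3 6. ] move to h=30: [-6.7  0.5 23.1]
```

{"api": "apply_moves", "payload": {"plan": [[[0,0,0,-2,0,10,0],[0,0,0,-4,0,20,0],[0,0,0,-12,0,30,0],[0,0,0,0,0,0,0],[0,0,0,0,0,0,0]]]}}

```text
t: 5.05
eef_pos: [0.4689, -0.0535, 0.186]
tool_rot: [0.007, 0.993, -0.062, 0.104]
contact_force: [-0.7, -0.3, -0.0]
finger_gap: 0.0008
```

```bash
python3 t.py; python3 - <<'E'
from station import robot
import cv2
for n in("scene","wrist"):
    p,d=robot.grab_frame(n);im=p[:,:,::-1]
    if n=="scene": im=im[120:270,160:360]
    cv2.imwrite(f"pics/{n}3.png",cv2.resize(im,(800,600),interpolation=cv2.INTER_CUBIC))
E
```

```text
t 5.05 turn [ 0.0002  0.0002 -0.0017] F.n 0.12 [-0.69 -0.27 -0.01]
n mm [-0.206  0.026  0.978]
rocker tip rel x,y,h mm: [-4.6 -1.8 66.5] move to h=30: [ 12.2   0.3 -34.8]
tare tip rel x,y,h mm: [  7.4 -71.8  66.5] move to h=30: [  9.4  71.2 -37.3]
count tip rel x,y,h mm: [   7.4 -231.8   66.5] move to h=30: [ 29.7 229.9 -37.3]
```

View pics/wrist3.png

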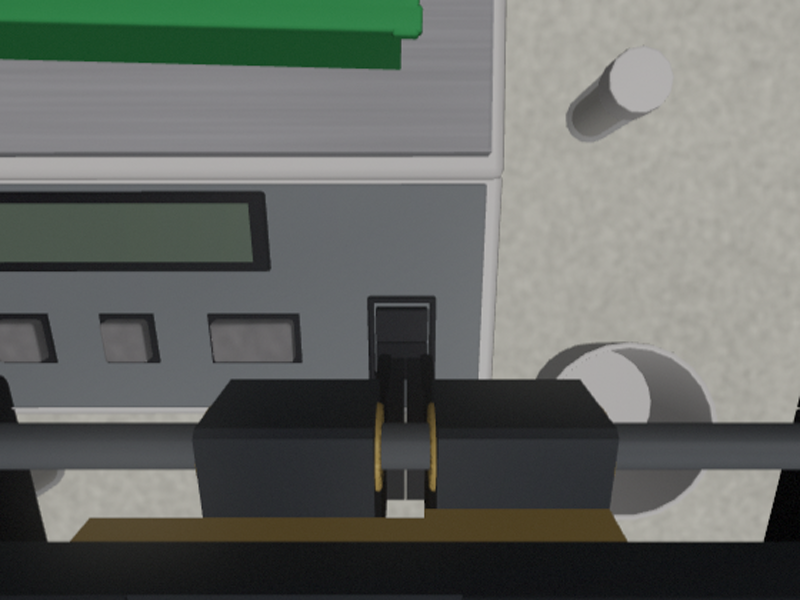

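The picture shows the far half of the rocker flat, with the pivot line at about (402,342), and the press ended in a hard stop at 6 mm proud, so the scale is on. Next is the tare key.

{"api": "apply_moves", "payload": {"plan": [[[0,0,0,3,24,-6,0],[0,0,0,3,24,-12,0],[0,0,0,3.4,23,-19.3,0],[0,0,0,0,0,0,0],[0,0,0,0,0,0,0]]]}}

```text
t: 5.65
eef_pos: [0.4776, 0.0179, 0.147]
tool_rot: [0.007, 0.993, -0.061, 0.102]
contact_force: [-0.0, -0.5, 0.7]
finger_gap: 0.0006
```

```bash
python3 t.py; python3 - <<'E'
from station import robot
import cv2
for n in("wrist",):
    p,d=robot.grab_frame(n);im=p[:,:,::-1]
    cv2.imwrite(f"pics/{n}4.png",cv2.resize(im,(800,600),interpolation=cv2.INTER_CUBIC))
E
```

```text
t 5.65 turn [-0.0001 -0.0038 -0.0035] F.n 0.64 [-0.05 -0.48  0.66]
n mm [-0.206  0.026  0.978]
rocker tip rel x,y,h mm: [-13.5  70.1  28.4] move to h=30: [  3.6 -71.1   4.3]
tare tip rel x,y,h mm: [-1.5  0.1 28.4] move to h=30: [ 0.8 -0.2  1.8]
count tip rel x,y,h mm: [  -1.5 -159.9   28.4] move to h=30: [ 21.1 158.5   1.8]
```

View pics/wrist4.png

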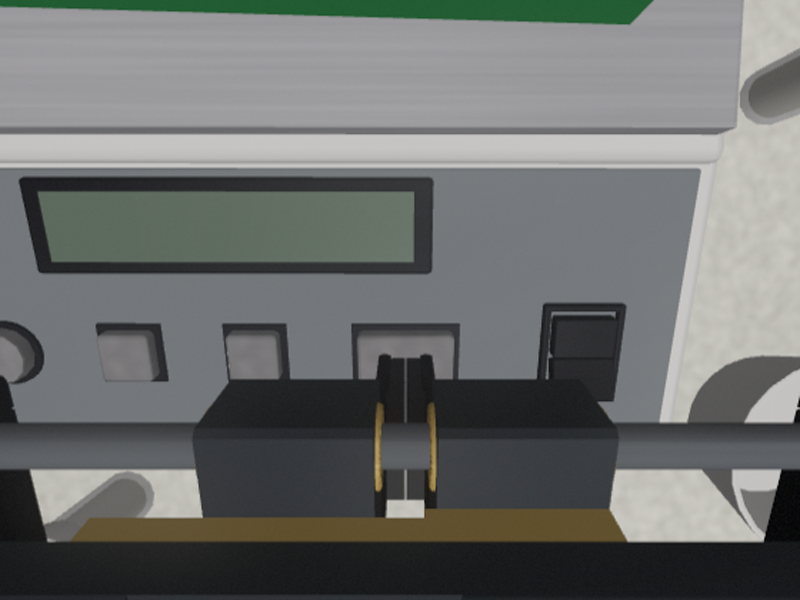

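The tip (column 405) is centred over the wide key (columns 358–458), and the rocker at about (583,350) still reads on.

{"api": "apply_moves", "payload": {"plan": [[[0,0,0,1.6,-0.2,-8,0],[0,0,0,1.6,-0.2,-8,0],[0,0,0,0.6,0,-3,0],[0,0,0,0,0,0,0]]]}}

```text
t: 6.1
eef_pos: [0.482, 0.0167, 0.1288]
tool_rot: [0.007, 0.993, -0.063, 0.104]
contact_force: [0.2, -0.7, -0.5]
finger_gap: 0.0005
```

```bash
python3 t.py
```

```text
t 6.1 turn [-0.     -0.0015 -0.0011] F.n -0.55 [ 0.25 -0.68 -0.49]
n mm [-0.206  0.026  0.978]
rocker tip rel x,y,h mm: [-12.7  69.5   9.7] move to h=30: [ -0.8 -69.9  22.4]
tare tip rel x,y,h mm: [-0.7 -0.5  9.7] move to h=30: [-3.6  1.  19.9]
count tip rel x,y,h mm: [  -0.7 -160.5    9.7] move to h=30: [ 16.7 159.7  19.9]
```

{"api": "apply_moves", "payload": {"plan": [[[0,0,0,0.4,0,-2,0],[0,0,0,0.4,0,-2,0],[0,0,0,0.4,0,-2,0],[0,0,0,0,0,0,0]]]}}

```text
t: 6.5
eef_pos: [0.4839, 0.0168, 0.1239]
tool_rot: [0.007, 0.993, -0.062, 0.105]
contact_force: [-2.3, -1.8, 4.6]
finger_gap: 0.0006
```

{"api": "apply_moves", "payload": {"plan": [[[0,0,0,0.2,0,-1,0],[0,0,0,0,0,0,0]]]}}

```text
t: 6.7
eef_pos: [0.484, 0.0168, 0.1236]
tool_rot: [0.007, 0.993, -0.062, 0.104]
contact_force: [-7.4, -2.2, 12.0]
finger_gap: 0.0003
```

```bash
python3 t.py
```

```text
t 6.7 turn [ 0.0008  0.     -0.002 ] F.n 13.15 [-7.38 -2.16 11.95]
n mm [-0.206  0.026  0.978]
rocker tip rel x,y,h mm: [-11.6  69.8   4.3] move to h=30: [ -2.9 -70.   27.6]
tare tip rel x,y,h mm: [ 0.4 -0.2  4.3] move to h=30: [-5.7  0.9 25.1]
count tip rel x,y,h mm: [   0.4 -160.2    4.3] move to h=30: [ 14.6 159.6  25.1]
```

The force of 13 N with the tip at 4.3 mm proud means the tare key is bottomed. Release it and move to the round key.

{"api": "apply_moves", "payload": {"plan": [[[0,0,0,-2,0,10,0],[0,0,0,-4,0,20,0],[0,0,0,-2,0,10,0],[0,0,0,0,0,0,0],[0,0,0,5,40,0,0]]]}}

```text
t: 7.2
eef_pos: [0.4813, 0.0546, 0.1629]
tool_rot: [0.007, 0.992, -0.065, 0.105]
contact_force: [1.4, 0.8, 0.1]
finger_gap: 0.0006
```

{"api": "apply_moves", "payload": {"plan": [[[0,0,0,5,40,0,0],[0,0,0,5,40,0,0],[0,0,0,5,39,0,0],[0,0,0,0,0,0,0],[0,0,0,0,0,0,0]]]}}

```text
t: 7.7
eef_pos: [0.4952, 0.1768, 0.1616]
tool_rot: [0.007, 0.993, -0.061, 0.104]
contact_force: [0.1, -1.2, 0.4]
finger_gap: 0.0003
```

```bash
python3 t.py; python3 - <<'E'
from station import robot
from h import *
import cv2
for n in("wrist",):
    p,d=robot.grab_frame(n);im=p[:,:,::-1].copy();c=robot.camera_params(n);pp=np.load("p.npy")
    for y in(.115,.065):
        q=proj(c,wpose(pp,con(y,.042,.008)))[0];cv2.drawMarker(im,tuple(int(round(v)) for v in q),(0,0,255),0,9,1)
    cv2.imwrite(f"pics/{n}5.png",cv2.resize(im,(800,600),interpolation=cv2.INTER_CUBIC))
E
```

```text
t 7.7 turn [ 0.0006 -0.0016 -0.0043] F.n 0.31 [ 0.14 -1.2   0.37]
n mm [-0.206  0.026  0.978]
rocker tip rel x,y,h mm: [-12.9 230.   43.3] move to h=30: [ -14.  -230.1  -10.3]
tare tip rel x,y,h mm: [ -0.9 160.   43.3] move to h=30: [ -16.8 -159.2  -12.8]
count tip rel x,y,h mm: [-0.9 -0.  43.3] move to h=30: [  3.5  -0.4 -12.8]
```

View pics/wrist5.png

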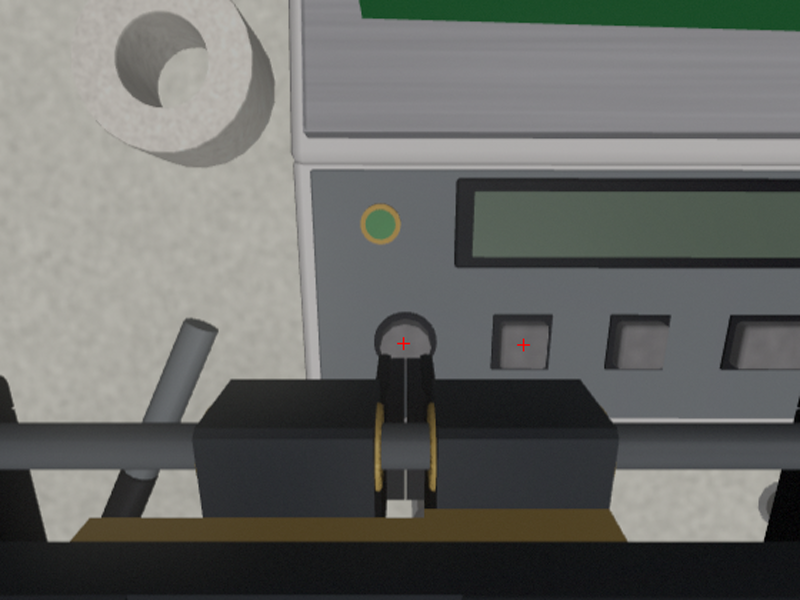

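The tip and the round key (404,343) are lined up, and the tare key is up. Descend.

{"api": "apply_moves", "payload": {"plan": [[[0,0,0,3,-0.3,-14,0],[0,0,0,3,-0.3,-13,0],[0,0,0,1.2,-0.2,-5.5,0],[0,0,0,0,0,0,0]]]}}

```text
t: 8.15
eef_pos: [0.5022, 0.1742, 0.1282]
tool_rot: [0.007, 0.993, -0.063, 0.103]
contact_force: [-0.4, -0.2, -0.5]
finger_gap: 0.0005
```

```bash
python3 t.py
```

```text
t 8.15 turn [ 0.001  -0.0032 -0.0005] F.n -0.44 [-0.4  -0.23 -0.53]
n mm [-0.206  0.026  0.978]
rocker tip rel x,y,h mm: [-12.7 228.2   9.1] move to h=30: [ -21.  -227.4   23. ]
tare tip rel x,y,h mm: [ -0.7 158.2   9.1] move to h=30: [ -23.8 -156.5   20.5]
count tip rel x,y,h mm: [-0.7 -1.8  9.1] move to h=30: [-3.6  2.2 20.5]
```

{"api": "apply_moves", "payload": {"plan": [[[0,0,0,0.5,1,-2,0],[0,0,0,0.4,0,-2,0],[0,0,0,0.4,0,-2,0],[0,0,0,0,0,0,0]]]}}

```text
t: 8.55
eef_pos: [0.5046, 0.1761, 0.1245]
tool_rot: [0.007, 0.993, -0.062, 0.105]
contact_force: [-2.4, -2.0, 4.2]
finger_gap: 0.0005
```

{"api": "apply_moves", "payload": {"plan": [[[0,0,0,0.2,0,-1,0],[0,0,0,0,0,0,0]]]}}

```text
t: 8.75
eef_pos: [0.5048, 0.1762, 0.1239]
tool_rot: [0.007, 0.993, -0.062, 0.105]
contact_force: [-4.7, -3.5, 6.7]
finger_gap: 0.0001
```

```bash
python3 t.py
```

```text
t 8.75 turn [ 0.0005  0.0005 -0.002 ] F.n 7.41 [-4.68 -3.51  6.68]
n mm [-0.206  0.026  0.978]
rocker tip rel x,y,h mm: [-11.2 230.5   4.5] move to h=30: [ -23.6 -229.4   27.3]
tare tip rel x,y,h mm: [  0.8 160.5   4.5] move to h=30: [ -26.4 -158.5   24.8]
count tip rel x,y,h mm: [0.8 0.5 4.5] move to h=30: [-6.1  0.2 24.8]
```

One more step to be sure it is bottomed.

{"api": "apply_moves", "payload": {"plan": [[[0,0,0,0.2,0,-1,0],[0,0,0,0,0,0,0]]]}}

```text
t: 8.95
eef_pos: [0.5049, 0.1762, 0.1237]
tool_rot: [0.007, 0.993, -0.062, 0.104]
contact_force: [-9.9, -4.7, 16.5]
finger_gap: 0.0003
```

```bash
python3 t.py
```

```text
t 8.95 turn [ 0.0007  0.0001 -0.0019] F.n 18.1 [-9.94 -4.68 16.53]
n mm [-0.206  0.026  0.978]
rocker tip rel x,y,h mm: [-11.1 230.6   4.3] move to h=30: [ -23.7 -229.4   27.5]
tare tip rel x,y,h mm: [  0.9 160.6   4.3] move to h=30: [ -26.5 -158.5   25. ]
count tip rel x,y,h mm: [0.9 0.6 4.3] move to h=30: [-6.2  0.2 25. ]
```

Bottomed at 18 N, again at 4.3 mm. Retract.

{"api": "apply_moves", "payload": {"plan": [[[0,0,0,-2,0,10,0],[0,0,0,-6,0,30,0],[0,0,0,-10,0,40,0],[0,0,0,-10,0,40,0],[0,0,0,0,0,0,0]]]}}

```text
t: 9.45
eef_pos: [0.4791, 0.1775, 0.2491]
tool_rot: [0.005, 0.992, -0.062, 0.11]
contact_force: [2.1, -0.2, 0.4]
finger_gap: 0.0005
```

{"api": "apply_moves", "payload": {"plan": [[[0,0,0,0,-40,10,0],[0,0,0,0,-40,10,0],[0,0,0,0,-40,10,0],[0,0,0,0,0,0,0],[0,0,0,0,0,0,0]]]}}

```text
t: 9.95
eef_pos: [0.4768, 0.0557, 0.272]
tool_rot: [0.006, 0.992, -0.063, 0.105]
contact_force: [0.5, 0.4, 0.1]
finger_gap: 0.0004
```

```bash
python3 t.py; python3 - <<'E'
from station import robot
import cv2
for n in("wrist","scene"):
    p,d=robot.grab_frame(n);im=p[:,:,::-1]
    cv2.imwrite(f"pics/{n}6.png",cv2.resize(im,(800,600),interpolation=cv2.INTER_CUBIC))
E
```

```text
t 9.95 turn [-0.0007  0.0005  0.0007] F.n -0.0 [0.52 0.43 0.1 ]
n mm [-0.206  0.026  0.978]
rocker tip rel x,y,h mm: [  7.4 107.6 151.9] move to h=30: [   4.4 -108.9 -120.8]
tare tip rel x,y,h mm: [ 19.4  37.6 151.9] move to h=30: [   1.6  -38.  -123.3]
count tip rel x,y,h mm: [  19.4 -122.4  151.9] move to h=30: [  21.9  120.7 -123.3]
```

View pics/wrist6.png

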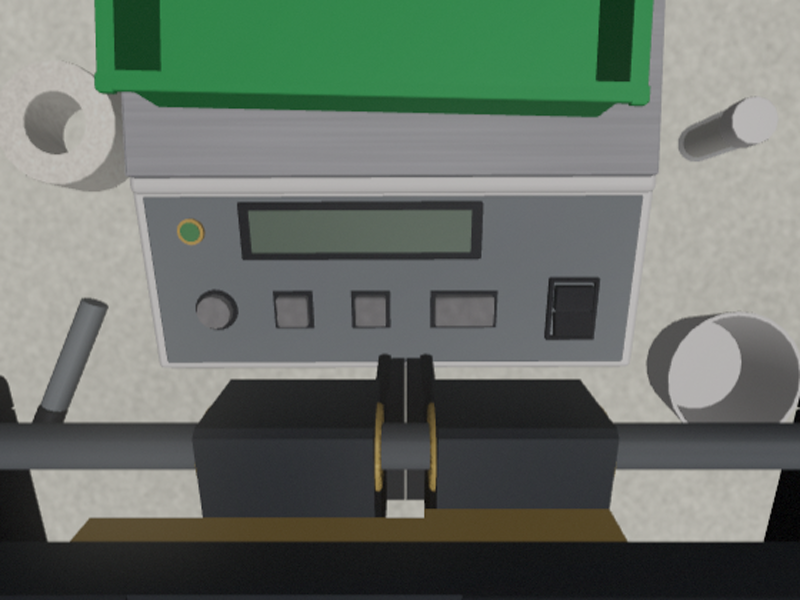

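View pics/scene6.png

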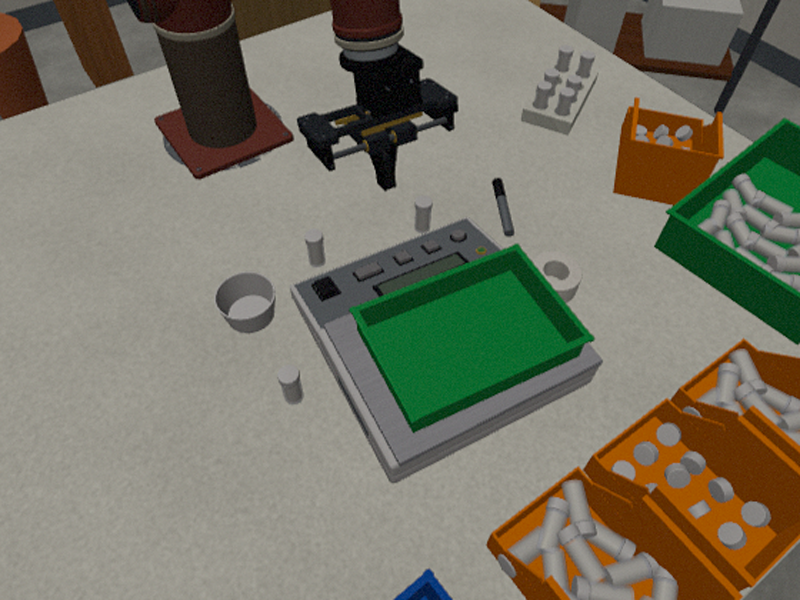

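The wrist picture shows all four keys up and the rocker over to on at about (573,308). In the scene picture the tray, vials, tub, marker and roll stand undisturbed. I am handing in.

```bash
python3 -c "
from station import robot
print(robot.sign_off())"
```

```text
the job is handed in; nothing more can be done
None
```

I switched the scale on, tared it with the wide key and set it to counting with the round key. The job went in at about 10 s of the 40 s allowed.

| Control | Tip height above the console at the stop | Force at the stop | Expected height |
|---|---|---|---|
| Rocker | 6.0 mm | 26 N | 6 mm (far face parallel) |
| Wide (tare) key | 4.3 mm | 13 N | 4 mm (fully down) |
| Round (count) key | 4.3 mm | 18 N | 4 mm (fully down) |

I lifted the tip clear of each control before going to the next one.

- **Last pictures:** these show the rocker on and all four keys up. The tray, vials, roll, marker and tub look undisturbed. The gripper is clear, with about zero contact force.
- **Limits of the checks:** the joint values could not be read, so the key and rocker states rest on force, tip height and the pictures. I judged the loose things by eye and did not measure their positions again.
- **What disagreed:** the trained networks gave a few wrong hits for the keys, which I left out of the scale's pose. The separate fits from the scene and top cameras differed by about 4 to 5 mm. The joint fit matched the wrist camera to about 2 mm.

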